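# Unscrew the sprung lid of the pill tin

## Task

Unscrew the lid of the tall aluminium pill tin, gently and without forcing or yanking the thread, and keep hold of it as the spring inside pushes it free. Then lift it clear and set it down, without dropping it, right way up (top up) and wholly on the round cork coaster, let go, and leave the other things on the shelf as they are.

Things in the scene. Friction and masses are not known exactly. Their poses are not given: they have to be found in the camera images.
- tin: tall round aluminium pill tin, 66 mm across, 45 mm high up to its shoulder, in a wooden ring (86 mm across, 12 mm high) screwed down, so it cannot move or turn. Origin: centre of its underside, z up along the thread axis. A threaded neck (44 mm across) rises from the shoulder, hidden under the lid. More than 12 N between lid and thread (the spring alone makes 5 to 7) spoils it
- neck_end (a point): centre of the neck's upper end, 73 mm above the tin's underside. The thread is right-handed (the lid undoes anticlockwise seen from above): the lid rises 8 to 16 mm per turn (1.3 to 2.6 mm per rad: feel for it) and comes free after about 1.1 turns of the thread (6.7 to 7.3 rad). Play: under 1 mm in height, about 1 mm to each side. It is self-locking: let go, the lid stays put until it is free
- disc (a joint): lift of the sprung white disc (28 mm across) in the neck under the lid, m: 0 with the lid closed, 0.021 fully up with the lid off (its top then 98 mm above the tin's underside). It pushes the lid up with about 5 N when closed and 2 N as the lid comes free
- lid: the tin's screw lid: ribbed aluminium cap, 56 mm across, 37 mm high, flat top, about 60 g, open below. Origin: centre of its lower rim, z up; at the start 46 mm above the tin's underside. The ribbed outside is a safety sleeve: turned anticlockwise it first spins freely on the inner cap for 0.6 to 1.4 rad (not known, once only), with no rise, until it takes the threaded cap along. Grip its sides from above, at any yaw
- coaster: round cork coaster fixed to the shelf, 96 mm across, 6 mm thick. Origin: centre of its underside; its top is 6 mm above it
- turtle: small ceramic turtle, about 80 x 52 mm, 33 mm high; stands loose, to be left alone. Origin: centre of its underside
- organizer: clear plastic pill organizer, 40 x 154 x 24 mm, long side along its y; stands loose, to be left alone. Origin: centre of its underside
- remote: white fan remote lying flat, 42 x 140 x 16 mm, long side along its y; stands loose, to be left alone. Origin: centre of its underside
- flat_tin: flat round aluminium tin, 67 mm across, 22 mm high, not part of the job; stands loose, to be left alone. Origin: centre of its underside
- vase: empty glass bud vase, 68 mm across, 140 mm high; stands loose, to be left alone. Origin: centre of its underside
- mug: ceramic mug, 76 mm across, 85 mm high; stands loose, to be left alone. Origin: centre of its underside

How it is judged:
By the outcome, as a careful person would: the job done as asked, in the order asked, and still so for the second after the job is handed in, with the robot touching nothing.
It also fails if it takes over 72 s, if anything falls off the work surface, if the arm or the gripper's body presses on something with over 40 N, if the wrist force passes 120 N, or if a joint passes its speed limit or range.

## Robot

A 7-joint arm with a two-finger parallel gripper is mounted at the origin on the work surface. World frame = base frame: x ahead of the robot, y to its left, z up, the work surface at z = 0. Lengths are in mm, angles in rad, forces in N, time in s.
With the tool pointing down it reaches from about 400 to 875 mm from the base axis. Payload 6.5 kg.
Tool frame: the origin (TCP) lies at the very end of the fingers, on their centre line; the grasp point (between the pads) lies 19 mm behind it; z points along the fingers, y is the line along which they close (so a half turn about z gives the same grasp; the last joint's range is limited). The gripper opens to 85 mm and grips with 20 to 120 N. Pads are 22 mm wide; open, the fingers measure 114 mm over their backs; the gripper's body (76 mm by 85 mm) begins 54 mm behind the grasp point. The pads swing forward as they close: fully open they stand 13 mm farther back than shut.
Start: joints at [-1.255, 0.536, -0.004, 1.538, 0.003, 1.067, -0.071], TCP at [242.179, 603.191, 231.29] pointing down, gripper open.
Joint ranges: [-2.7, 2.7], [-0.37, 2.16], [-1.27, 1.26], [0.24, 2.4], [-1.31, 4.45], [0.19, 1.91], [-2.76, 2.76]. Speed limits (rad/s): [2.39, 2.39, 3.14, 3.14, 3.14, 3.14, 3.14].

## Interface

Orientations are given as [roll, pitch, yaw] about the fixed x, y, z axes, in that order (R = Rz(yaw) Ry(pitch) Rx(roll)).
In Python, from rig import r gives the robot as it stands.
- The arm moves only by the tool move_arm, never from a script. Its argument "steps" is one flat list of numbers, 7 for each row, row after row: the shift along the tool's x, y, z in m, then the turn, a rotation vector about the tool's x, y, z in rad, then the finger opening in m, from 0 to 0.0854. In form: [dx, dy, dz, rx, ry, rz, gripper, dx, dy, dz, rx, ry, rz, gripper, ...]. A call has 1 to 12 rows; each row is the pose to reach, as a shift and turn from the pose commanded when the call began, along the tool's axes at that moment; what a row does not reach only later rows make up. A row lasts 1/10 s, in which the tool goes at most 50 mm and 8.59 degrees, less where a joint would pass 70% of its speed; a pose out of reach is approached as far as the arm can. A call with a gripper value outside its range is refused whole. The fingers move at their own pace and stop on an object; "grip_force" is the grip in N (left out, the last holds). Time passes only in rows, so rows that repeat a pose let the fingers close. It gives the time, the measured TCP pose, the force, the opening and the grip force at its end, in the units of the state.
- r.state(): the state, without advancing time (a new reading comes with each control period).
- r.get_image(name): name is "scene" or "top"; returns a dict with "color" (384x512x3 uint8, blue, green, red), "mtx" (3x3 intrinsics, pixels), "origin" and "orientation" of the camera in the world. Camera axes: x right, y up, looking along -z (the intrinsics and any distortion apply to the point x, -y, -z); pixel columns grow to the right and rows downward; lengths in mm; the calibration is good to about 2 mm. A picture is of the moment at which its call begins. There is no depth.
- r.hand_in(): hands the job in; it is judged then, once.
The state is a dict: "time_s": time; "joint_pos": joint angles; "qvel": joint speeds; "tau": joint torques, N m; "eef_pos": TCP position; "orientation": TCP orientation; "ft_force": force on the tool from outside, world axes, zero at the start; "moment": the same for the moment, N m; "finger_gap": finger opening in mm; "finger_force": force on a finger pad.
Only numpy, scipy, OpenCV 4.12 (cv2) and the standard library are available. Lean on these libraries where they do the work, as an engineer would, in place of code of your own. Each camera call takes 0.05 s, during which the arm holds its last target. There are 200 camera calls.

## Working session

There is one attempt and no reset: what is moved stays moved. The work goes in short steps, Python scripts to look and compute and a tool call to move; the robot and the scene stay as the last step left them, time stands still between calls to the robot, and variables do not carry over. Pictures are saved under pics/ and viewed, at most 10 in all, crops included, and the job is handed in when it is done.

Besides the shell and the picture viewer there is one more tool, called after "Emit:" as name(argument=value, ...) on one line, values as JSON. move_arm: Moves the arm, as the interface text tells. Its arguments: {"type":"object","properties":{"steps":{"type":"array","items":{"type":"number"}},"grip_force":{"type":"number"}},"required":["steps"]}

```bash
mkdir -p pics; python3 - <<'E'
from rig import r
import cv2,numpy as np
a=r.get_image("scene");b=r.get_image("top")
cv2.imwrite("pics/s0.png",a["color"]);cv2.imwrite("pics/t0.png",b["color"])
for i in(a,b):print(i["mtx"],i["origin"],i["orientation"],[k for k in i])
print(r.state())
E
```

```text
[[415.74200751   0.         253.02446519]
 [  0.         415.74200751 192.1623579 ]
 [  0.           0.           1.        ]] [1415.75373379 -409.36551049  735.37519761] [0.9546297  0.00472399 1.10086611] ['color', 'mtx', 'origin', 'orientation']
[[444.74324629   0.         258.67649054]
 [  0.         444.74324629 195.74679983]
 [  0.           0.           1.        ]] [ 287.55271187  -14.406151   1530.44835216] [ 0.22375235 -0.00602644 -1.57063797] ['color', 'mtx', 'origin', 'orientation']
{'time_s': 0.1, 'joint_pos': array([-1.25520396,  0.5370913 , -0.00441544,  1.53874426,  0.00256229,
        1.06729494, -0.07119252]), 'qvel': array([ 0.00099174, -0.00254056, -0.00057192, -0.00076515,  0.00024794,
       -0.00167276,  0.00177345]), 'tau': array([ 2.89255331e-03, -5.84555018e+01,  1.05186760e+00, -2.59772462e+01,
        1.25474890e-02,  4.60444353e-03, -3.64019240e-05]), 'eef_pos': array([241.98913081, 602.680327  , 230.5120433 ]), 'orientation': array([-3.14006319e+00,  9.23247831e-05,  2.75984134e+00]), 'ft_force': array([-0.29999533,  0.15673179, -0.14347687]), 'moment': array([-0.00402417, -0.00516211,  0.00690618]), 'finger_force': 0.0, 'finger_gap': 85.6029268203901}
```

View pics/s0.png

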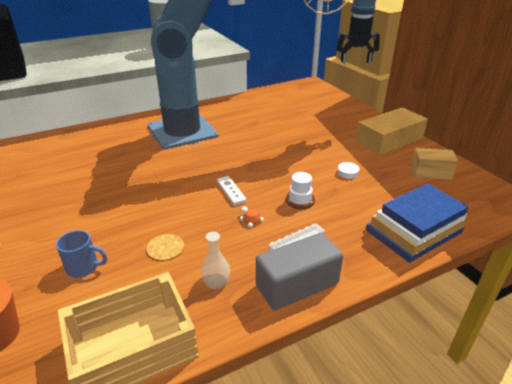

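View pics/t0.png

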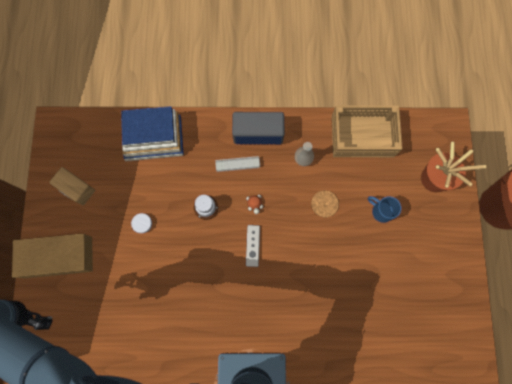

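The scene view shows the tin with its lid at (301,188) and the coaster at (165,247). In the top view they are at (205,206) and (325,204). I'll enlarge both to measure them.

```bash
cat > h.py <<'E'
from rig import r
import cv2,numpy as np
from scipy.spatial.transform import Rotation as R
def ray(im,u,v):
    p=np.linalg.inv(im["mtx"])@[u,v,1]
    return np.array(im["origin"]),R.from_euler("xyz",im["orientation"]).apply([p[0],-p[1],-p[2]])
def at(im,u,v,z):
    o,d=ray(im,u,v);return o+d*(z-o[2])/d[2]
def proj(im,P):
    q=R.from_euler("xyz",im["orientation"]).inv().apply(np.atleast_2d(P)-np.array(im["origin"]))
    k=(np.c_[q[:,0],-q[:,1],-q[:,2]])@im["mtx"].T
    return k[:,:2]/k[:,2:]
def circ(im,c,rad,z):
    t=np.linspace(0,2*np.pi,60);return proj(im,np.c_[c[0]+rad*np.cos(t),c[1]+rad*np.sin(t),0*t+z])
def crop(im,u,v,w,h,k,curves=()):
    M=np.float32([[k,0,-k*(u-.0)],[0,k,-k*v]])
    o=cv2.warpAffine(im["color"],M,(w*k,h*k),flags=cv2.INTER_CUBIC)
    for c in curves: cv2.polylines(o,[np.int32((c-[u,v])*k)],True,(0,255,0),1)
    return o
E
python3 - <<'E'
from h import *
a=r.get_image("scene");b=r.get_image("top")
print(at(b,205,203,83),at(b,325,204,6),at(a,301,177,83),at(a,165,247,6))
t=at(b,205,203,83);c=at(b,325,204,6)
o=np.vstack([np.hstack([crop(b,185,183,48,48,6),crop(b,301,180,48,48,6)]),np.hstack([crop(a,277,165,48,48,6),crop(a,141,223,48,48,6)])])
cv2.imwrite("pics/c.png",o)
E
```

```text
[591.95375382 155.29054684  83.        ] [ 605.16646678 -255.93365498    6.        ] [589.00492681 160.95332541  83.        ] [ 609.1721608  -256.60825982    6.        ]
```

View pics/c.png

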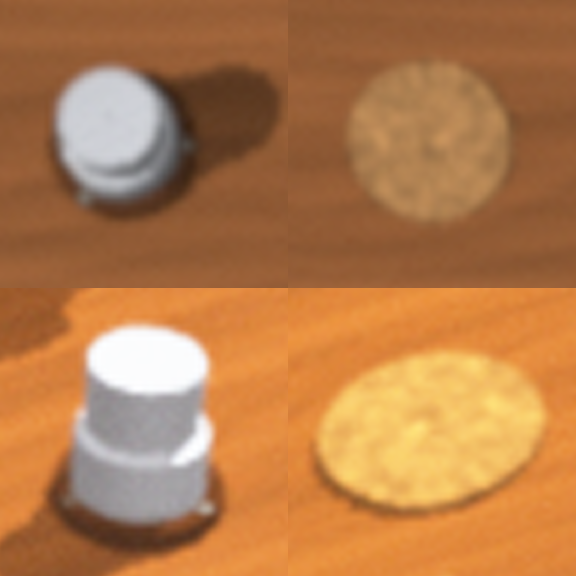

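```bash
python3 - <<'E'
from h import *
a=r.get_image("scene");b=r.get_image("top")
def tri(pa,pb):
    A=np.zeros((3,3));y=np.zeros(3)
    for im,p in((a,pa),(b,pb)):
        o,d=ray(im,*p);d/=np.linalg.norm(d);P=np.eye(3)-np.outer(d,d);A+=P;y+=P@o
    return np.linalg.solve(A,y)
for pa,pb,z in(((301.5,176.8),(202.8,202.5),83),((164.8,246.3),(324.5,203.3),6)):
    print(tri(pa,pb),at(a,*pa,z),at(b,*pb,z))
t=(at(a,301.5,176.8,83)+at(b,202.8,202.5,83))/2;c=(at(a,164.8,246.3,6)+at(b,324.5,203.3,6))/2
f=lambda im:[circ(im,t,28,83),circ(im,t,33,45),circ(im,t,43,12),circ(im,c,48,6)]
o=np.vstack([np.hstack([crop(b,185,183,48,48,6,f(b)),crop(b,301,180,48,48,6,f(b))]),np.hstack([crop(a,277,165,48,48,6,f(a)),crop(a,141,223,48,48,6,f(a))])])
cv2.imwrite("pics/d.png",o)
E
```

```text
[592.54631149 161.38123095  85.82095913] [588.77555666 162.78335652  83.        ] [593.64133399 162.64325299  83.        ]
[ 607.29729232 -255.3032026     6.43426467] [ 606.39150653 -256.28183146    6.        ] [ 607.66979259 -254.26207761    6.        ]
```

View pics/d.png

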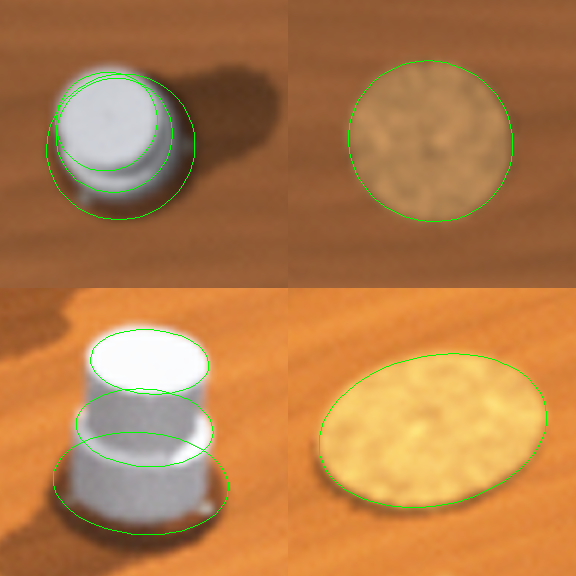

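The coaster fits. On the tin, the shoulder and ring outlines are off by 1–2 px, so it may be tilted or raised. I'll take a larger crop.

```bash
python3 - <<'E'
from h import *
import itertools
def avg(n,k):
    L=[r.get_image(n) for _ in range(k)];i=L[0];i["color"]=np.mean([x["color"] for x in L],0).astype(np.uint8);return i
a=avg("scene",4);b=avg("top",4)
np.savez("im.npz",a=a,b=b)
o=np.hstack([crop(b,187,187,33,42,12),crop(a,282,168,33,42,12)])
o=cv2.convertScaleAbs(o,alpha=1.0)
for x in range(0,o.shape[1],60): cv2.putText(o,str(x),(x,10),0,.3,(0,255,255)); cv2.line(o,(x,12),(x,18),(0,255,255))
for y in range(0,o.shape[0],60): cv2.putText(o,str(y),(0,y),0,.3,(0,255,255)); cv2.line(o,(20,y),(26,y),(0,255,255))
cv2.imwrite("pics/e.png",o)
E
```

```text
(no output)
```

View pics/e.png

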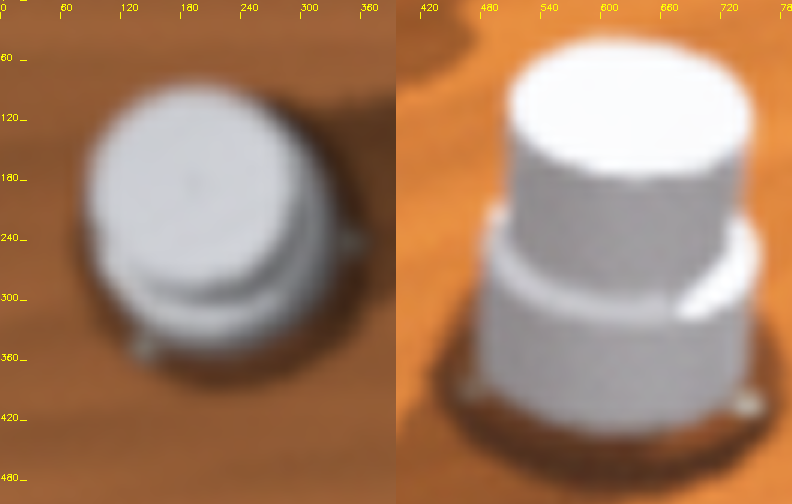

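```bash
cat > fit.py <<'E'
from h import *
from scipy.optimize import least_squares
d=np.load("im.npz",allow_pickle=True);a=d["a"].item();b=d["b"].item()
t=np.linspace(0,2*np.pi,120)
def C(p,rad,h):
    n=R.from_rotvec([p[3],p[4],0]);return np.array([p[0],p[1],p[2]])+n.apply(np.c_[rad*np.cos(t),rad*np.sin(t),0*t+h])
# radius,height, cam, (xmin,xmax,ymin,ymax) crop px
obs=[(28,83,b,(90,295,87,285)),(33,45,b,(None,330,None,350)),(43,12,b,(75,372,None,390)),
(28,83,a,(112,356,38,178)),(33,45,a,(86,364,None,322)),(43,12,a,(37,385,None,490))]
def res(p):
    o=[]
    for rad,h,im,e in obs:
        q=(proj(im,C(p,rad,h))-([187,187] if im is b else [282,168]))*12
        for v,m in zip(e,(q[:,0].min(),q[:,0].max(),q[:,1].min(),q[:,1].max())):
            if v is not None:o.append((m-v)/12)
    return np.array(o)
for free in ((0,1),(0,1,3,4),(0,1,2),(0,1,2,3,4)):
    def f(x):
        p=np.zeros(5);p[list(free)]=x;return res(p)
    x0=np.zeros(len(free));x0[:2]=590,160
    s=least_squares(f,x0,x_scale=[1 if i<3 else .01 for i in free],loss="soft_l1")
    J=np.linalg.inv(s.jac.T@s.jac)*.4**2
    print(free,s.x.round(3),np.sqrt(np.diag(J)).round(3),s.cost);print((s.fun).round(1))
E
python3 fit.py
```

```text
(0, 1) [591.622 160.814] [0.635 0.46 ] 3.4607079982170865
[ 0.4  0.2  0.6  0.6 -0.2 -1.2  0.1  0.1 -0.   0.3 -0.3  1.   0.1  0.1
 -0.3  0.2  0.3  0.5 -2.4]
(0, 1, 3, 4) [ 5.89864e+02  1.60619e+02 -8.00000e-03  2.90000e-02] [1.346 0.859 0.014 0.019] 3.1714420760212825
[ 0.3  0.   0.5  0.4 -0.2 -1.2  0.1  0.1  0.3  0.5 -0.1  0.9  0.4  0.1
 -0.3  0.3  0.   0.2 -2.4]
(0, 1, 2) [5.91726e+02 1.60720e+02 4.12000e-01] [0.672 0.509 0.962] 3.4461889647792576
[ 0.4  0.2  0.6  0.6 -0.2 -1.3  0.1  0.1 -0.1  0.3 -0.3  0.9  0.   0.1
 -0.3  0.1  0.3  0.5 -2.5]
(0, 1, 2, 3, 4) [ 5.89588e+02  1.60633e+02  1.09200e+00 -4.00000e-03  3.60000e-02] [1.349 0.849 1.019 0.014 0.019] 3.083382151883214
[ 0.3  0.1  0.3  0.2 -0.2 -1.3  0.   0.1  0.3  0.5 -0.1  0.6  0.2  0.
 -0.3  0.1 -0.   0.2 -2.7]
```

Emit:
move_arm(steps=[-0.02, -0.011, 0, 0, 0, 0, 0.085, -0.059, -0.034, 0, 0, 0, 0, 0.085, -0.098, -0.056, 0, 0, 0, 0, 0.085, -0.137, -0.078, 0, 0, 0, 0, 0.085, -0.176, -0.101, 0, 0, 0, 0, 0.085, -0.215, -0.123, 0, 0, 0, 0, 0.085, -0.254, -0.146, 0, 0, 0, 0, 0.085, -0.293, -0.168, 0, 0, 0, 0, 0.085, -0.332, -0.19, 0, 0, 0, 0, 0.085, -0.371, -0.213, 0, 0, 0, 0, 0.085, -0.41, -0.235, 0, 0, 0, 0, 0.085, -0.44, -0.252, 0, 0, 0, 0, 0.085])

```text
time_s: 1.9
eef_pos: [558.4, 202.4, 231.6]
orientation: [-3.141, 0.001, 2.757]
ft_force: [0.4, -0.1, 0.3]
finger_gap: 84.7
finger_force: 0.0
```

```bash
cat > st.py <<'E'
from h import *
import sys
s=r.state();np.set_printoptions(precision=3,suppress=True)
tgt=np.array(eval(sys.argv[1])) if len(sys.argv)>1 else None
print(s["time_s"],"j",s["joint_pos"],"p",s["eef_pos"],"o",s["orientation"],"F",s["ft_force"],"M",s["moment"],s["finger_gap"],s["finger_force"])
T=R.from_euler("xyz",s["orientation"])
print("F tool",T.inv().apply(s["ft_force"]))
if tgt is not None: print("tool delta mm",T.inv().apply(tgt-s["eef_pos"]))
E
python3 st.py "[591.6,160.8,150]"
```

```text
1.9 j [-0.521  0.44   0.13   1.7   -0.064  1.005  0.818] p [558.363 202.396 231.579] o [-3.141  0.001  2.757] F [ 0.389 -0.126  0.292] M [-0.01  -0.04   0.009] 84.72385532017756 0.0
F tool [-0.408  0.029 -0.292]
tool delta mm [-46.301 -26.091  81.642]
```

Emit:
move_arm(steps=[-0.01, -0.006, 0.01, 0, 0, 0.12, 0.085, -0.02, -0.012, 0.02, 0, 0, 0.26, 0.085, -0.03, -0.018, 0.03, 0, 0, 0.4, 0.085, -0.04, -0.022, 0.04, 0, 0, 0.54, 0.085, -0.0463, -0.0261, 0.05, 0, 0, 0.68, 0.085, -0.0463, -0.0261, 0.06, 0, 0, 0.82, 0.085, -0.0463, -0.0261, 0.07, 0, 0, 0.96, 0.085, -0.0463, -0.0261, 0.08, 0, 0, 1.1, 0.085, -0.0463, -0.0261, 0.08, 0, 0, 1.24, 0.085, -0.0463, -0.0261, 0.08, 0, 0, 1.38, 0.085, -0.0463, -0.0261, 0.08, 0, 0, 1.52, 0.085, -0.0463, -0.0261, 0.08, 0, 0, 1.65, 0.085])

```text
time_s: 3.1
eef_pos: [589.9, 164.2, 151.3]
orientation: [3.142, -0.0, 1.105]
ft_force: [-0.5, 0.5, -0.7]
finger_gap: 85.0
finger_force: 0.0
```

```bash
python3 st.py "[591.6,160.8,52]"; python3 - <<'E'
from h import *
a=r.get_image("scene");b=r.get_image("top")
o=np.hstack([crop(b,175,165,66,80,6),crop(a,268,125,66,80,6)])
cv2.imwrite("pics/g.png",o)
E
```

```text
3.1 j [-0.706  0.615  0.512  1.731 -0.371  0.894 -0.503] p [589.883 164.193 151.349] o [ 3.142 -0.     1.105] F [-0.491  0.5   -0.69 ] M [ 0.035  0.054 -0.027] 84.9617012414508 0.0
F tool [ 0.226 -0.663  0.69 ]
tool delta mm [-2.281  3.054 99.349]
```

View pics/g.png

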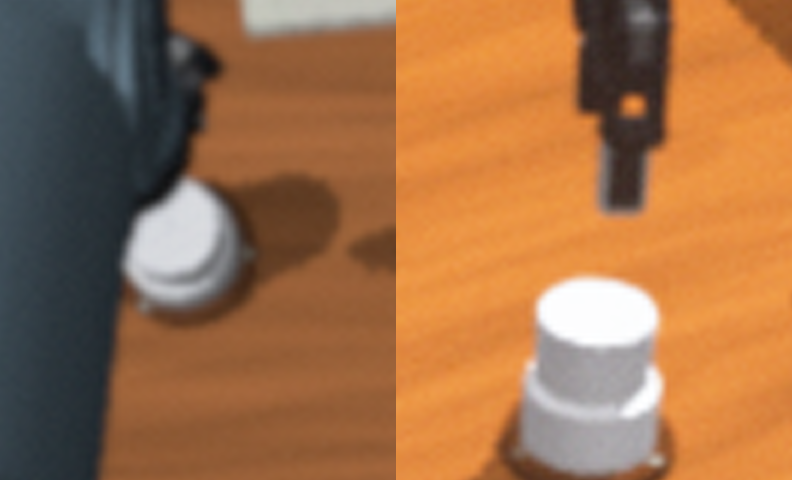

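Emit:
move_arm(steps=[-0.001, 0.001, 0.005, 0, 0, 0, 0.085, -0.002, 0.002, 0.015, 0, 0, 0, 0.085, -0.0023, 0.003, 0.027, 0, 0, 0, 0.085, -0.0023, 0.003, 0.039, 0, 0, 0, 0.085, -0.0023, 0.003, 0.051, 0, 0, 0, 0.085, -0.0023, 0.003, 0.063, 0, 0, 0, 0.085, -0.0023, 0.003, 0.075, 0, 0, 0, 0.08, -0.0023, 0.003, 0.085, 0, 0, 0, 0.075, -0.0023, 0.003, 0.093, 0, 0, 0, 0.07, -0.0023, 0.003, 0.097, 0, 0, 0, 0.065, -0.0023, 0.003, 0.099, 0, 0, 0, 0.065, -0.0023, 0.003, 0.099, 0, 0, 0, 0.065])

```text
time_s: 4.4
eef_pos: [591.6, 160.6, 52.3]
orientation: [3.141, -0.0, 1.11]
ft_force: [1.0, -0.6, 0.2]
finger_gap: 65.2
finger_force: 0.0
```

```bash
python3 st.py "[591.6,160.8,52]"
```

```text
4.4 j [-0.644  0.753  0.433  1.765 -0.449  0.723 -0.433] p [591.649 160.557  52.328] o [ 3.141 -0.     1.11 ] F [ 1.03  -0.627  0.235] M [ 0.008 -0.018 -0.004] 65.18127072749067 0.0
F tool [-0.103  1.201 -0.235]
tool delta mm [ 0.196 -0.152  0.328]
```

Emit:
move_arm(steps=[0, 0, 0, 0, 0, 0, 0.062, 0, 0, 0, 0, 0, 0, 0.061, 0, 0, 0, 0, 0, 0, 0.06, 0, 0, 0, 0, 0, 0, 0.06], grip_force=20)

```text
time_s: 4.8
eef_pos: [591.6, 160.6, 52.5]
orientation: [3.141, -0.0, 1.11]
ft_force: [-0.6, 0.4, 0.3]
finger_gap: 59.9
finger_force: 0.0
```

```bash
python3 st.py
```

```text
4.8 j [-0.644  0.753  0.433  1.765 -0.449  0.723 -0.433] p [591.635 160.594  52.486] o [ 3.141 -0.     1.11 ] F [-0.553  0.428  0.256] M [-0.032 -0.013  0.016] 59.87066697872375 0.0
F tool [ 0.137 -0.686 -0.256]
```

Emit:
move_arm(steps=[0, 0, 0, 0, 0, 0, 0.059, 0, 0, 0, 0, 0, 0, 0.0585, 0, 0, 0, 0, 0, 0, 0.058, 0, 0, 0, 0, 0, 0, 0.058])

```text
time_s: 5.2
eef_pos: [591.5, 160.5, 52.3]
orientation: [-3.142, 0.0, 1.11]
ft_force: [0.0, -0.1, 0.2]
finger_gap: 57.7
finger_force: 0.0
```

```bash
python3 st.py
```

```text
5.2 j [-0.644  0.753  0.433  1.765 -0.449  0.723 -0.433] p [591.517 160.535  52.287] o [-3.142  0.     1.11 ] F [ 0.048 -0.097  0.155] M [ 0.02  -0.032  0.035] 57.746336170919015 0.0
F tool [-0.066  0.086 -0.155]
```

Emit:
move_arm(steps=[0, 0, 0, 0, 0, 0, 0.0575, 0, 0, 0, 0, 0, 0, 0.057, 0, 0, 0, 0, 0, 0, 0.057])

```text
time_s: 5.5
eef_pos: [591.6, 160.5, 52.3]
orientation: [3.141, -0.0, 1.11]
ft_force: [0.1, 0.4, -0.4]
finger_gap: 57.1
finger_force: 0.1
```

```bash
python3 st.py
```

```text
5.5 j [-0.644  0.753  0.433  1.765 -0.449  0.723 -0.433] p [591.612 160.517  52.327] o [ 3.141 -0.     1.11 ] F [ 0.144  0.413 -0.438] M [-0.053 -0.039 -0.042] 57.131660522505264 0.0913810973361251
F tool [ 0.434 -0.055  0.438]
```

Emit:
move_arm(steps=[0, 0, 0, 0, 0, 0, 0.064, 0, 0, 0, 0, 0, 0, 0.066, 0, 0, 0, 0, 0, 0.12, 0.066, 0, 0, 0, 0, 0, 0.26, 0.066, 0, 0, 0, 0, 0, 0.41, 0.066, 0, 0, 0, 0, 0, 0.56, 0.066, 0, 0, 0, 0, 0, 0.71, 0.066, 0, 0, 0, 0, 0, 0.86, 0.066, 0, 0, 0, 0, 0, 1.01, 0.066, 0, 0, 0, 0, 0, 1.16, 0.066, 0, 0, 0, 0, 0, 1.31, 0.066, 0, 0, 0, 0, 0, 1.45, 0.066])

```text
time_s: 6.7
eef_pos: [591.5, 160.8, 52.3]
orientation: [-3.141, 0.0, -0.346]
ft_force: [0.1, -0.3, -0.2]
finger_gap: 65.8
finger_force: 0.0
```

Emit:
move_arm(steps=[0, 0, 0, 0, 0, 0.1, 0.064, 0, 0, 0, 0, 0, 0.15, 0.062, 0, 0, 0, 0, 0, 0.15, 0.06, 0, 0, 0, 0, 0, 0.15, 0.06])

```text
time_s: 7.1
eef_pos: [591.5, 160.7, 52.2]
orientation: [3.142, 0.0, -0.488]
ft_force: [-0.4, 0.3, -0.0]
finger_gap: 59.8
finger_force: 0.1
```

```bash
python3 st.py "[591.6,160.5,52]"
```

```text
7.1 j [-0.885  0.888  0.815  1.779 -0.839  0.862 -1.727] p [591.481 160.682  52.24 ] o [ 3.142  0.    -0.488] F [-0.431  0.325 -0.039] M [ 0.03  -0.08  -0.004] 59.83245964025428 0.05508439377081231
F tool [-0.533 -0.085  0.039]
tool delta mm [0.191 0.105 0.24 ]
```

Emit:
move_arm(steps=[0, 0, 0, 0, 0, 0, 0.059, 0, 0, 0, 0, 0, 0, 0.0585, 0, 0, 0, 0, 0, 0, 0.058, 0, 0, 0, 0, 0, 0, 0.058])

```text
time_s: 7.5
eef_pos: [591.9, 161.2, 52.5]
orientation: [-3.14, -0.0, -0.49]
ft_force: [0.8, 2.8, 1.3]
finger_gap: 58.0
finger_force: 1.6
```

```bash
python3 st.py
```

```text
7.5 j [-0.885  0.888  0.815  1.779 -0.839  0.862 -1.728] p [591.93  161.169  52.534] o [-3.14 -0.   -0.49] F [0.788 2.768 1.279] M [ 0.581 -0.287  0.012] 57.9766889115771 1.5524546953383833
F tool [-0.606 -2.815 -1.276]
```

Emit:
move_arm(steps=[0, 0, 0, 0, 0, 0, 0.0575, 0, 0, 0, 0, 0, 0, 0.057, 0, 0, 0, 0, 0, 0, 0.057])

```text
time_s: 7.8
eef_pos: [591.8, 160.7, 52.5]
orientation: [-3.141, -0.0, -0.49]
ft_force: [0.8, 2.3, 2.5]
finger_gap: 57.1
finger_force: 1.3
```

```bash
python3 st.py
```

```text
7.8 j [-0.885  0.888  0.815  1.779 -0.839  0.862 -1.728] p [591.762 160.697  52.524] o [-3.141 -0.    -0.49 ] F [0.771 2.336 2.469] M [ 0.547 -0.236 -0.032] 57.05802284278969 1.3110171115840785
F tool [-0.418 -2.425 -2.468]
```

Emit:
move_arm(steps=[0, -0.0005, 0, 0, 0, 0, 0.058, 0, -0.001, 0, 0, 0, 0, 0.058, 0, -0.001, 0, 0, 0, 0, 0.058, 0, -0.001, 0, 0, 0, 0, 0.0575, 0, -0.001, 0, 0, 0, 0, 0.0575])

```text
time_s: 8.3
eef_pos: [591.8, 161.1, 52.1]
orientation: [3.141, 0.0, -0.49]
ft_force: [0.1, 0.3, 0.0]
finger_gap: 57.3
finger_force: 0.0
```

```bash
python3 st.py
```

```text
8.3 j [-0.885  0.889  0.815  1.778 -0.839  0.863 -1.73 ] p [591.782 161.086  52.147] o [ 3.141  0.    -0.49 ] F [0.108 0.26  0.005] M [ 0.015 -0.01  -0.046] 57.34702589254736 0.0
F tool [-0.027 -0.28  -0.005]
```

Emit:
move_arm(steps=[0, 0, 0, 0, 0, 0, 0.057, 0, 0, 0, 0, 0, 0, 0.057])

```text
time_s: 8.5
eef_pos: [592.0, 161.4, 52.3]
orientation: [3.142, 0.0, -0.49]
ft_force: [-0.2, 0.5, -0.2]
finger_gap: 57.1
finger_force: 0.0
```

```bash
python3 st.py
```

```text
8.5 j [-0.886  0.889  0.815  1.777 -0.839  0.863 -1.73 ] p [591.971 161.376  52.288] o [ 3.142  0.    -0.49 ] F [-0.209  0.492 -0.17 ] M [-0.015  0.016 -0.045] 57.12578586475582 0.0
F tool [-0.416 -0.336  0.17 ]
```

Emit:
move_arm(steps=[0, 0, 0, 0, 0, 0, 0.062, 0, 0, 0, 0, 0, 0, 0.062, 0, 0, 0, 0, 0, 0.1, 0.062, 0, 0, 0, 0, 0, 0.24, 0.062, 0, 0, 0, 0, 0, 0.38, 0.062, 0, 0, 0, 0, 0, 0.52, 0.062, 0, 0, 0, 0, 0, 0.65, 0.06, 0, 0, 0, 0, 0, 0.7, 0.058, 0, 0, 0, 0, 0, 0.7, 0.058])

```text
time_s: 9.4
eef_pos: [591.9, 161.5, 52.1]
orientation: [3.141, -0.0, -1.19]
ft_force: [0.3, -0.2, -0.5]
finger_gap: 57.9
finger_force: 0.0
```

```bash
python3 st.py "[592,161.3,52]"
```

```text
9.4 j [-0.962  0.971  0.959  1.781 -0.979  0.95  -2.332] p [591.919 161.48   52.129] o [ 3.141 -0.    -1.19 ] F [ 0.299 -0.224 -0.52 ] M [ 0.022  0.    -0.019] 57.89701479527451 0.0
F tool [ 0.319 -0.195  0.52 ]
tool delta mm [ 0.197 -0.008  0.129]
```

Emit:
move_arm(steps=[0, 0, 0, 0, 0, 0, 0.057, 0, 0, 0, 0, 0, 0, 0.056, 0, 0, 0, 0, 0, 0, 0.054, 0, 0, 0, 0, 0, 0, 0.052, 0, 0, 0, 0, 0, 0, 0.05, 0, 0, 0, 0, 0, 0, 0.05], grip_force=30)

```text
time_s: 10.0
eef_pos: [592.3, 161.6, 52.5]
orientation: [-3.141, 0.0, -1.19]
ft_force: [0.8, 0.9, 1.5]
finger_gap: 55.1
finger_force: 31.4
```

```bash
python3 st.py "[592,161.3,52]"
```

```text
10.0 j [-0.961  0.97   0.959  1.781 -0.979  0.95  -2.331] p [592.306 161.574  52.533] o [-3.141  0.    -1.19 ] F [0.791 0.884 1.544] M [ 0.179 -0.147 -0.005] 55.07231654916235 31.43052933504805
F tool [-0.527 -1.064 -1.544]
tool delta mm [0.141 0.386 0.533]
```

Emit:
move_arm(steps=[0, 0, 0, 0, 0, -0.05, 0.05, 0, 0, 0, 0, 0, -0.13, 0.05, 0, 0, 0, 0, 0, -0.21, 0.05, 0, 0, 0, 0, 0, -0.29, 0.05, 0, 0, 0, 0, 0, -0.37, 0.05, 0, 0, 0, 0, 0, -0.45, 0.05, 0, 0, 0, 0, 0, -0.5, 0.05, 0, 0, 0, 0, 0, -0.55, 0.05])

```text
time_s: 10.8
eef_pos: [592.0, 161.4, 52.5]
orientation: [-3.141, 0.0, -0.638]
ft_force: [-0.2, 0.1, 2.2]
finger_gap: 54.7
finger_force: 31.5
```

```bash
python3 st.py "[592,161.3,52]"
```

```text
10.8 j [-0.904  0.906  0.849  1.778 -0.872  0.882 -1.854] p [592.019 161.351  52.49 ] o [-3.141  0.    -0.638] F [-0.174  0.11   2.166] M [ 0.145 -0.038  0.008] 54.71117804965833 31.50463462108746
F tool [-0.205  0.015 -2.166]
tool delta mm [0.015 0.052 0.49 ]
```

Emit:
move_arm(steps=[0, 0, 0, 0, 0, -0.05, 0.05, 0, 0, 0, 0, 0, -0.1, 0.05, 0, 0, 0, 0, 0, -0.15, 0.05, 0, 0, 0, 0, 0, -0.2, 0.05])

```text
time_s: 11.2
eef_pos: [591.9, 161.2, 52.5]
orientation: [3.141, 0.0, -0.438]
ft_force: [-0.7, -0.3, 3.1]
finger_gap: 54.7
finger_force: 31.5
```

```bash
python3 st.py "[592,161.3,52]"
```

```text
11.2 j [-0.881  0.884  0.807  1.777 -0.83   0.859 -1.684] p [591.944 161.238  52.46 ] o [ 3.141  0.    -0.438] F [-0.664 -0.288  3.112] M [ 0.097  0.045 -0.034] 54.6970600744098 31.52077123755589
F tool [-0.479  0.543 -3.112]
tool delta mm [ 0.024 -0.08   0.46 ]
```

Emit:
move_arm(steps=[0, 0, 0, 0, 0, -0.05, 0.05, 0, 0, 0, 0, 0, -0.1, 0.05, 0, 0, 0, 0, 0, -0.15, 0.05, 0, 0, 0, 0, 0, -0.2, 0.05])

```text
time_s: 11.6
eef_pos: [591.9, 161.1, 52.5]
orientation: [3.141, 0.0, -0.238]
ft_force: [-0.6, 0.2, 3.0]
finger_gap: 55.1
finger_force: 31.5
```

```bash
python3 st.py "[592,161.3,52]"
```

```text
11.6 j [-0.855  0.863  0.763  1.776 -0.786  0.837 -1.517] p [591.881 161.134  52.458] o [ 3.141  0.    -0.238] F [-0.576  0.173  2.953] M [ 0.008  0.017 -0.012] 55.06066414262106 31.523407429922372
F tool [-0.601 -0.031 -2.953]
tool delta mm [ 0.077 -0.19   0.458]
```

Emit:
move_arm(steps=[0, 0, 0, 0, 0, -0.05, 0.05, 0, 0, 0, 0, 0, -0.1, 0.05, 0, 0, 0, 0, 0, -0.15, 0.05])

```text
time_s: 11.9
eef_pos: [592.2, 160.8, 52.6]
orientation: [3.141, -0.001, -0.089]
ft_force: [-0.7, -0.8, 3.1]
finger_gap: 54.9
finger_force: 31.6
```

```bash
python3 st.py "[592,161.3,52]"
```

```text
11.9 j [-0.835  0.848  0.73   1.775 -0.752  0.82  -1.393] p [592.226 160.844  52.63 ] o [ 3.141 -0.001 -0.089] F [-0.714 -0.826  3.06 ] M [-0.024 -0.022 -0.065] 54.8962832495722 31.569508232641965
F tool [-0.637  0.888 -3.06 ]
tool delta mm [-0.266 -0.434  0.63 ]
```

Emit:
move_arm(steps=[0, 0, 0, 0, 0, -0.05, 0.05, 0, 0, 0, 0, 0, -0.1, 0.05, 0, 0, 0, 0, 0, -0.15, 0.05])

```text
time_s: 12.2
eef_pos: [592.4, 160.9, 52.7]
orientation: [3.141, -0.001, 0.062]
ft_force: [0.9, 0.8, 3.8]
finger_gap: 55.1
finger_force: 31.6
```

```bash
python3 st.py "[592,161.3,52]"
```

```text
12.2 j [-0.814  0.834  0.695  1.773 -0.717  0.805 -1.269] p [592.407 160.899  52.741] o [ 3.141 -0.001  0.062] F [0.906 0.762 3.776] M [-0.067 -0.058 -0.005] 55.07807423813546 31.62959204753861
F tool [ 0.954 -0.703 -3.776]
tool delta mm [-0.382 -0.426  0.74 ]
```

Emit:
move_arm(steps=[0, 0, 0, 0, 0, -0.05, 0.05, 0, 0, 0, 0, 0, -0.1, 0.05, 0, 0, 0, 0, 0, -0.15, 0.05])

```text
time_s: 12.5
eef_pos: [592.5, 161.0, 52.8]
orientation: [3.141, -0.001, 0.212]
ft_force: [-0.5, 0.5, 4.6]
finger_gap: 54.6
finger_force: 31.6
```

```bash
python3 st.py "[592,161.3,52]"
```

```text
12.5 j [-0.792  0.82   0.66   1.772 -0.681  0.791 -1.147] p [592.473 160.994  52.783] o [ 3.141 -0.001  0.212] F [-0.482  0.497  4.606] M [ 0.017 -0.072 -0.033] 54.580389434821505 31.63698292337358
F tool [-0.363 -0.585 -4.607]
tool delta mm [-0.398 -0.399  0.783]
```

Emit:
move_arm(steps=[0, 0, -0.0001, 0, 0, -0.05, 0.05, 0, 0, -0.0002, 0, 0, -0.1, 0.05, 0, 0, -0.0004, 0, 0, -0.16, 0.05, 0, 0, -0.0005, 0, 0, -0.22, 0.05, 0, 0, -0.0006, 0, 0, -0.3, 0.05])

```text
time_s: 13.0
eef_pos: [592.5, 161.1, 53.4]
orientation: [3.141, -0.001, 0.512]
ft_force: [0.4, 0.7, 4.4]
finger_gap: 55.2
finger_force: 31.6
```

```bash
python3 st.py "[592,161.3,52]"
```

```text
13.0 j [-0.747  0.794  0.589  1.769 -0.607  0.766 -0.904] p [592.486 161.063  53.354] o [ 3.141 -0.001  0.512] F [0.38  0.667 4.373] M [-0.055 -0.056 -0.049] 55.16394978679837 31.635651723481715
F tool [ 0.662 -0.392 -4.373]
tool delta mm [-0.309 -0.446  1.354]
```

Emit:
move_arm(steps=[0, 0, -0.0001, 0, 0, -0.06, 0.05, 0, 0, -0.0002, 0, 0, -0.12, 0.05, 0, 0, -0.0004, 0, 0, -0.18, 0.05, 0, 0, -0.0005, 0, 0, -0.24, 0.05, 0, 0, -0.0006, 0, 0, -0.3, 0.05])

```text
time_s: 13.5
eef_pos: [592.5, 161.1, 54.0]
orientation: [3.141, -0.001, 0.812]
ft_force: [0.2, -0.5, 3.6]
finger_gap: 55.0
finger_force: 31.6
```

```bash
python3 st.py "[592,161.3,52]"
```

```text
13.5 j [-0.7    0.772  0.516  1.766 -0.531  0.745 -0.665] p [592.486 161.074  53.969] o [ 3.141 -0.001  0.812] F [ 0.159 -0.469  3.56 ] M [ 0.012 -0.077 -0.035] 54.9915065333563 31.6301239002496
F tool [-0.229  0.441 -3.56 ]
tool delta mm [-0.171 -0.509  1.968]
```

Emit:
move_arm(steps=[0, 0, -0.0001, 0, 0, -0.06, 0.05, 0, 0, -0.0002, 0, 0, -0.13, 0.05, 0, 0, -0.0004, 0, 0, -0.21, 0.05, 0, 0, -0.0005, 0, 0, -0.29, 0.05, 0, 0, -0.0007, 0, 0, -0.37, 0.05, 0, 0, -0.0008, 0, 0, -0.45, 0.05, 0, 0, -0.001, 0, 0, -0.53, 0.05, 0, 0, -0.0011, 0, 0, -0.6, 0.05])

```text
time_s: 14.3
eef_pos: [592.4, 161.1, 55.0]
orientation: [3.141, -0.0, 1.413]
ft_force: [0.9, -0.4, 3.6]
finger_gap: 55.1
finger_force: 31.6
```

```bash
python3 st.py "[592,161.3,52]"
```

```text
14.3 j [-0.598  0.736  0.366  1.76  -0.375  0.715 -0.191] p [592.42  161.115  55.023] o [ 3.141 -0.     1.413] F [ 0.911 -0.422  3.643] M [ 0.045 -0.013 -0.027] 55.13390554116368 31.618224643170834
F tool [-0.273  0.97  -3.642]
tool delta mm [ 0.117 -0.447  3.022]
```

Emit:
move_arm(steps=[0, 0, -0.0001, 0, 0, -0.06, 0.05, 0, 0, -0.0002, 0, 0, -0.13, 0.05, 0, 0, -0.0004, 0, 0, -0.21, 0.05, 0, 0, -0.0005, 0, 0, -0.29, 0.05, 0, 0, -0.0007, 0, 0, -0.37, 0.05, 0, 0, -0.0008, 0, 0, -0.45, 0.05, 0, 0, -0.001, 0, 0, -0.53, 0.05, 0, 0, -0.0011, 0, 0, -0.6, 0.05])

```text
time_s: 15.1
eef_pos: [592.3, 161.1, 56.0]
orientation: [3.141, 0.0, 2.013]
ft_force: [0.6, -0.8, 3.8]
finger_gap: 54.9
finger_force: 31.6
```

```bash
python3 st.py "[592,161.3,52]"
```

```text
15.1 j [-0.492  0.713  0.213  1.753 -0.216  0.699  0.28 ] p [592.298 161.106  56.044] o [3.141 0.    2.013] F [ 0.58  -0.825  3.846] M [ 0.059 -0.013 -0.038] 54.93273920220407 31.6052287328057
F tool [-0.995  0.173 -3.845]
tool delta mm [ 0.305 -0.188  4.044]
```

Emit:
move_arm(steps=[0, 0, -0.0001, 0, 0, -0.07, 0.05, 0, 0, -0.0003, 0, 0, -0.15, 0.05, 0, 0, -0.0004, 0, 0, -0.23, 0.05, 0, 0, -0.0006, 0, 0, -0.31, 0.05, 0, 0, -0.0007, 0, 0, -0.39, 0.05, 0, 0, -0.0009, 0, 0, -0.47, 0.05, 0, 0, -0.001, 0, 0, -0.55, 0.05, 0, 0, -0.0012, 0, 0, -0.63, 0.05, 0, 0, -0.0013, 0, 0, -0.71, 0.05, 0, 0, -0.0015, 0, 0, -0.8, 0.05, 0, 0, -0.0016, 0, 0, -0.88, 0.05, 0, 0, -0.0017, 0, 0, -0.95, 0.05])

```text
time_s: 16.3
eef_pos: [592.2, 160.9, 57.8]
orientation: [-3.141, 0.0, 2.963]
ft_force: [-1.5, -0.4, 5.6]
finger_gap: 54.7
finger_force: 31.7
```

```bash
python3 st.py "[592,161.3,52]"
```

```text
16.3 j [-0.318  0.699 -0.03   1.741  0.031  0.701  1.028] p [592.211 160.854  57.791] o [-3.141  0.     2.963] F [-1.523 -0.445  5.618] M [-0.171  0.107 -0.111] 54.70252592476717 31.72899196855724
F tool [ 1.417 -0.712 -5.618]
tool delta mm [0.29  0.404 5.791]
```

Emit:
move_arm(steps=[0, 0, -0.0001, 0, 0, -0.07, 0.05, 0, 0, -0.0003, 0, 0, -0.15, 0.05, 0, 0, -0.0004, 0, 0, -0.23, 0.05, 0, 0, -0.0006, 0, 0, -0.31, 0.05, 0, 0, -0.0007, 0, 0, -0.39, 0.05, 0, 0, -0.0009, 0, 0, -0.47, 0.05, 0, 0, -0.001, 0, 0, -0.55, 0.05, 0, 0, -0.0012, 0, 0, -0.63, 0.05, 0, 0, -0.0013, 0, 0, -0.71, 0.05, 0, 0, -0.0015, 0, 0, -0.8, 0.05, 0, 0, -0.0016, 0, 0, -0.88, 0.05, 0, 0, -0.0017, 0, 0, -0.95, 0.05])

```text
time_s: 17.5
eef_pos: [593.1, 160.9, 59.8]
orientation: [-3.14, 0.001, -2.371]
ft_force: [1.1, 0.0, 4.8]
finger_gap: 54.8
finger_force: 31.8
```

```bash
python3 st.py "[592,161.3,52]"
```

```text
17.5 j [-0.146  0.714 -0.269  1.729  0.265  0.733  1.791] p [593.108 160.87   59.803] o [-3.14   0.001 -2.371] F [1.107 0.004 4.771] M [-0.115 -0.203 -0.093] 54.80335173550275 31.772419216576964
F tool [-0.803 -0.776 -4.768]
tool delta mm [0.506 1.094 7.8  ]
```

Emit:
move_arm(steps=[0, 0, -0.0003, 0, 0, -0.06, 0.05, 0, 0, -0.0005, 0, 0, -0.13, 0.05, 0, 0, -0.0007, 0, 0, -0.21, 0.05, 0, 0, -0.0009, 0, 0, -0.29, 0.05, 0, 0, -0.0011, 0, 0, -0.37, 0.05, 0, 0, -0.0012, 0, 0, -0.45, 0.05, 0, 0, -0.0014, 0, 0, -0.53, 0.05, 0, 0, -0.0015, 0, 0, -0.6, 0.05, 0, 0, -0.0017, 0, 0, -0.66, 0.05, 0, 0, -0.0018, 0, 0, -0.7, 0.05])

```text
time_s: 18.5
eef_pos: [593.2, 161.4, 61.5]
orientation: [-3.139, 0.001, -1.671]
ft_force: [2.3, 0.8, 3.8]
finger_gap: 54.8
finger_force: 31.6
```

```bash
python3 st.py "[592,161.3,52]"
```

```text
18.5 j [-0.026  0.74  -0.441  1.72   0.425  0.775  2.367] p [593.183 161.39   61.531] o [-3.139  0.001 -1.671] F [2.319 0.818 3.838] M [ 0.122 -0.403 -0.094] 54.84476492424133 31.645667210686952
F tool [-1.049 -2.234 -3.832]
tool delta mm [0.215 1.19  9.528]
```

Emit:
move_arm(steps=[0, 0, 0, 0, 0, 0, 0.056, 0, 0, 0, 0, 0, 0, 0.059, 0, 0, 0, 0, 0, 0, 0.063, 0, 0, 0, 0, 0, 0, 0.064])

```text
time_s: 18.9
eef_pos: [591.4, 161.2, 60.5]
orientation: [3.141, -0.001, -1.674]
ft_force: [0.3, 0.6, 0.6]
finger_gap: 63.9
finger_force: 0.0
```

```bash
python3 st.py "[592,161.3,61]"
```

```text
18.9 j [-0.027  0.741 -0.441  1.722  0.424  0.776  2.364] p [591.439 161.182  60.503] o [ 3.141 -0.001 -1.674] F [0.26  0.604 0.572] M [0.015 0.029 0.035] 63.89399905297996 0.0
F tool [-0.627 -0.196 -0.572]
tool delta mm [-0.174 -0.545 -0.498]
```

Emit:
move_arm(steps=[0, -0.0006, -0.0005, 0, 0, 0.08, 0.064, 0, -0.0006, -0.0005, 0, 0, 0.2, 0.066, 0, -0.0006, -0.0005, 0, 0, 0.34, 0.066, 0, -0.0006, -0.0005, 0, 0, 0.48, 0.066, 0, -0.0006, -0.0005, 0, 0, 0.62, 0.066, 0, -0.0006, -0.0005, 0, 0, 0.76, 0.066, 0, -0.0006, -0.0005, 0, 0, 0.9, 0.066, 0, -0.0006, -0.0005, 0, 0, 1.04, 0.066, 0, -0.0006, -0.0005, 0, 0, 1.18, 0.066, 0, -0.0006, -0.0005, 0, 0, 1.32, 0.066, 0, -0.0006, -0.0005, 0, 0, 1.46, 0.066, 0, -0.0006, -0.0005, 0, 0, 1.6, 0.066])

```text
time_s: 20.1
eef_pos: [592.2, 161.4, 61.2]
orientation: [-3.141, -0.001, 3.004]
ft_force: [-0.3, -0.0, 0.2]
finger_gap: 66.0
finger_force: 0.0
```

Emit:
move_arm(steps=[0, 0, 0, 0, 0, 0.14, 0.066, 0, 0, 0, 0, 0, 0.28, 0.066, 0, 0, 0, 0, 0, 0.42, 0.066, 0, 0, 0, 0, 0, 0.56, 0.066, 0, 0, 0, 0, 0, 0.7, 0.066, 0, 0, 0, 0, 0, 0.84, 0.066, 0, 0, 0, 0, 0, 0.98, 0.066, 0, 0, 0, 0, 0, 1.12, 0.066, 0, 0, 0, 0, 0, 1.26, 0.066, 0, 0, 0, 0, 0, 1.36, 0.064, 0, 0, 0, 0, 0, 1.4, 0.062, 0, 0, 0, 0, 0, 1.4, 0.06])

```text
time_s: 21.3
eef_pos: [592.2, 161.6, 61.2]
orientation: [-3.141, 0.0, 1.61]
ft_force: [0.2, 1.0, -0.7]
finger_gap: 60.0
finger_force: 0.0
```

```bash
python3 st.py "[592,161.3,61]"
```

```text
21.3 j [-0.562  0.717  0.312  1.755 -0.312  0.719 -0.046] p [592.186 161.636  61.162] o [-3.141  0.     1.61 ] F [ 0.151  0.964 -0.659] M [ 0.017 -0.01  -0.083] 60.02117226074547 0.0
F tool [0.958 0.189 0.658]
tool delta mm [-0.328 -0.199  0.163]
```

Close gently in stages.

Emit:
move_arm(steps=[0, 0, 0, 0, 0, 0, 0.059, 0, 0, 0, 0, 0, 0, 0.0585, 0, 0, 0, 0, 0, 0, 0.058, 0, 0, 0, 0, 0, 0, 0.0575, 0, 0, 0, 0, 0, 0, 0.057], grip_force=20)

```text
time_s: 21.8
eef_pos: [592.6, 161.3, 61.4]
orientation: [3.142, -0.0, 1.61]
ft_force: [0.2, -0.0, -0.4]
finger_gap: 57.0
finger_force: 0.0
```

```bash
python3 st.py "[592,161.3,61]"
```

```text
21.8 j [-0.561  0.717  0.312  1.755 -0.311  0.718 -0.045] p [592.602 161.307  61.423] o [ 3.142 -0.     1.61 ] F [ 0.239 -0.002 -0.391] M [ 0.004  0.035 -0.027] 57.03106595092059 0.0
F tool [-0.011  0.239  0.391]
tool delta mm [ 0.016 -0.602  0.423]
```

Emit:
move_arm(steps=[0, 0, 0, 0, 0, 0, 0.056, 0, 0, 0, 0, 0, 0, 0.054, 0, 0, 0, 0, 0, 0, 0.052, 0, 0, 0, 0, 0, 0, 0.05, 0, 0, 0, 0, 0, 0, 0.05], grip_force=30)

```text
time_s: 22.3
eef_pos: [592.7, 161.3, 61.5]
orientation: [3.141, 0.0, 1.61]
ft_force: [0.3, 0.2, 1.6]
finger_gap: 54.9
finger_force: 31.4
```

```bash
python3 st.py "[592,161.3,61]"
```

```text
22.3 j [-0.561  0.717  0.312  1.755 -0.311  0.718 -0.046] p [592.659 161.299  61.482] o [3.141 0.    1.61 ] F [0.267 0.191 1.555] M [-0.07   0.064  0.036] 54.88400016615129 31.426016078330576
F tool [ 0.18   0.274 -1.555]
tool delta mm [ 0.027 -0.659  0.482]
```

Emit:
move_arm(steps=[0, 0, -0.0001, 0, 0, -0.06, 0.05, 0, 0, -0.0002, 0, 0, -0.13, 0.05, 0, 0, -0.0004, 0, 0, -0.21, 0.05, 0, 0, -0.0005, 0, 0, -0.29, 0.05, 0, 0, -0.0007, 0, 0, -0.37, 0.05, 0, 0, -0.0008, 0, 0, -0.45, 0.05, 0, 0, -0.001, 0, 0, -0.53, 0.05, 0, 0, -0.0011, 0, 0, -0.6, 0.05])

```text
time_s: 23.1
eef_pos: [593.1, 161.5, 62.8]
orientation: [3.141, 0.0, 2.213]
ft_force: [0.9, -0.2, 2.3]
finger_gap: 55.2
finger_force: 31.5
```

```bash
python3 st.py "[592,161.3,61]"
```

```text
23.1 j [-0.452  0.698  0.158  1.747 -0.156  0.708  0.43 ] p [593.118 161.497  62.773] o [3.141 0.    2.213] F [ 0.924 -0.242  2.277] M [ 0.064 -0.047 -0.039] 55.18831298611393 31.466491352766752
F tool [-0.748  0.597 -2.276]
tool delta mm [ 0.512 -1.015  1.771]
```

Emit:
move_arm(steps=[0, 0, -0.0001, 0, 0, -0.06, 0.05, 0, 0, -0.0003, 0, 0, -0.13, 0.05, 0, 0, -0.0004, 0, 0, -0.21, 0.05, 0, 0, -0.0006, 0, 0, -0.29, 0.05, 0, 0, -0.0007, 0, 0, -0.37, 0.05, 0, 0, -0.0009, 0, 0, -0.45, 0.05, 0, 0, -0.0011, 0, 0, -0.53, 0.05, 0, 0, -0.0012, 0, 0, -0.6, 0.05])

```text
time_s: 23.9
eef_pos: [593.0, 161.4, 63.9]
orientation: [3.141, 0.001, 2.813]
ft_force: [0.1, 0.1, 0.9]
finger_gap: 54.9
finger_force: 31.5
```

```bash
python3 st.py "[592,161.3,61]"
```

```text
23.9 j [-0.342  0.691  0.004  1.74  -0.004  0.711  0.906] p [592.959 161.35   63.905] o [3.141 0.001 2.813] F [0.113 0.107 0.927] M [ 0.026 -0.055 -0.005] 54.91144662727383 31.474399105645716
F tool [-0.073  0.139 -0.927]
tool delta mm [ 0.893 -0.358  2.905]
```

Emit:
move_arm(steps=[0, 0, -0.0001, 0, 0, -0.06, 0.05, 0, 0, -0.0003, 0, 0, -0.13, 0.05, 0, 0, -0.0004, 0, 0, -0.21, 0.05, 0, 0, -0.0006, 0, 0, -0.29, 0.05, 0, 0, -0.0007, 0, 0, -0.35, 0.05, 0, 0, -0.0008, 0, 0, -0.4, 0.05])

```text
time_s: 24.5
eef_pos: [593.0, 161.3, 64.7]
orientation: [3.142, 0.001, -3.071]
ft_force: [0.1, 0.7, 2.0]
finger_gap: 54.8
finger_force: 31.5
```

```bash
python3 st.py "[592,161.3,61]"
```

```text
24.5 j [-0.269  0.692 -0.098  1.734  0.095  0.719  1.226] p [593.    161.273  64.711] o [ 3.142  0.001 -3.071] F [0.149 0.663 2.042] M [-0.003 -0.001  0.047] 54.827072105692004 31.48121466860175
F tool [-0.196  0.651 -2.042]
tool delta mm [0.998 0.097 3.711]
```

Emit:
move_arm(steps=[0, 0, -0.0001, 0, 0, -0.06, 0.05, 0, 0, -0.0003, 0, 0, -0.13, 0.05, 0, 0, -0.0004, 0, 0, -0.21, 0.05, 0, 0, -0.0005, 0, 0, -0.29, 0.05, 0, 0, -0.0006, 0, 0, -0.35, 0.05, 0, 0, -0.0007, 0, 0, -0.4, 0.05])

```text
time_s: 25.1
eef_pos: [592.9, 161.3, 65.4]
orientation: [-3.141, 0.001, -2.671]
ft_force: [-0.5, 0.6, 2.0]
finger_gap: 55.1
finger_force: 31.5
```

```bash
python3 st.py "[592,161.3,61]"
```

```text
25.1 j [-0.196  0.698 -0.199  1.73   0.191  0.732  1.549] p [592.922 161.324  65.398] o [-3.141  0.001 -2.671] F [-0.477  0.591  2.033] M [ 0.019 -0.07  -0.004] 55.1352763694068 31.491895392537117
F tool [ 0.156  0.742 -2.033]
tool delta mm [0.836 0.397 4.398]
```

Emit:
move_arm(steps=[0, 0, -0.0001, 0, 0, -0.06, 0.05, 0, 0, -0.0003, 0, 0, -0.13, 0.05, 0, 0, -0.0004, 0, 0, -0.21, 0.05, 0, 0, -0.0005, 0, 0, -0.29, 0.05, 0, 0, -0.0006, 0, 0, -0.35, 0.05, 0, 0, -0.0007, 0, 0, -0.4, 0.05])

```text
time_s: 25.7
eef_pos: [592.9, 161.3, 66.1]
orientation: [-3.141, 0.0, -2.271]
ft_force: [-0.4, -0.5, 1.2]
finger_gap: 55.0
finger_force: 31.5
```

```bash
python3 st.py "[592,161.3,61]"
```

```text
25.7 j [-0.126  0.709 -0.299  1.725  0.285  0.75   1.875] p [592.911 161.317  66.052] o [-3.141  0.    -2.271] F [-0.351 -0.505  1.166] M [ 0.012 -0.022  0.001] 54.973836231181494 31.484607830643654
F tool [ 0.612 -0.058 -1.167]
tool delta mm [0.602 0.688 5.052]
```

Emit:
move_arm(steps=[0, 0, -0.0001, 0, 0, -0.06, 0.05, 0, 0, -0.0003, 0, 0, -0.13, 0.05, 0, 0, -0.0004, 0, 0, -0.21, 0.05, 0, 0, -0.0006, 0, 0, -0.29, 0.05, 0, 0, -0.0007, 0, 0, -0.37, 0.05, 0, 0, -0.0009, 0, 0, -0.45, 0.05, 0, 0, -0.001, 0, 0, -0.55, 0.05, 0, 0, -0.001, 0, 0, -0.6, 0.05])

```text
time_s: 26.5
eef_pos: [592.9, 161.2, 67.0]
orientation: [-3.141, 0.0, -1.67]
ft_force: [0.5, 0.3, 2.0]
finger_gap: 54.7
finger_force: 31.5
```

```bash
python3 st.py "[592,161.3,61]"
```

```text
26.5 j [-0.024  0.733 -0.445  1.718  0.42   0.786  2.372] p [592.884 161.228  66.985] o [-3.141  0.    -1.67 ] F [0.48  0.327 1.973] M [-0.006 -0.019 -0.061] 54.698629846113036 31.473763016983867
F tool [-0.373 -0.446 -1.972]
tool delta mm [0.017 0.889 5.985]
```

Emit:
move_arm(steps=[0, 0, -0.0003, 0, 0, 0, 0.05, 0, 0, -0.0006, 0, 0, 0, 0.05, 0, 0, -0.001, 0, 0, 0, 0.05, 0, 0, -0.001, 0, 0, 0, 0.05])

```text
time_s: 26.9
eef_pos: [592.9, 161.2, 68.0]
orientation: [-3.141, -0.0, -1.674]
ft_force: [0.3, -0.6, 0.7]
finger_gap: 55.1
finger_force: 31.5
```

```bash
python3 st.py "[592,161.3,61]"
```

```text
26.9 j [-0.024  0.731 -0.445  1.718  0.418  0.788  2.37 ] p [592.865 161.243  68.037] o [-3.141 -0.    -1.674] F [ 0.337 -0.597  0.651] M [-0.102 -0.251  0.009] 55.116227786373386 31.4962061913684
F tool [ 0.559 -0.397 -0.651]
tool delta mm [0.031 0.871 7.036]
```

Emit:
move_arm(steps=[0, 0, -0.0002, 0, 0, 0, 0.05, 0, 0, -0.0004, 0, 0, 0, 0.05, 0, 0, -0.0006, 0, 0, 0, 0.05, 0, 0, -0.0006, 0, 0, 0, 0.05])

```text
time_s: 27.3
eef_pos: [592.7, 161.3, 68.5]
orientation: [-3.141, -0.0, -1.674]
ft_force: [0.7, -0.5, 0.9]
finger_gap: 55.2
finger_force: 31.5
```

```bash
python3 st.py "[592,161.3,61]"
```

```text
27.3 j [-0.024  0.731 -0.446  1.718  0.418  0.789  2.37 ] p [592.692 161.314  68.538] o [-3.141 -0.    -1.674] F [ 0.7   -0.541  0.945] M [-0.138 -0.239  0.037] 55.20736652272662 31.50167570449412
F tool [ 0.466 -0.752 -0.944]
tool delta mm [0.084 0.688 7.538]
```

Emit:
move_arm(steps=[0, 0, -0.0005, 0, 0, 0, 0.05, 0, 0, -0.001, 0, 0, 0, 0.05, 0, 0, -0.0015, 0, 0, 0, 0.05, 0, 0, -0.002, 0, 0, 0, 0.05])

```text
time_s: 27.7
eef_pos: [592.5, 161.4, 70.5]
orientation: [3.141, -0.0, -1.673]
ft_force: [0.8, -0.5, -0.9]
finger_gap: 55.0
finger_force: 31.5
```

```bash
python3 st.py "[592,161.3,61]"
```

```text
27.7 j [-0.023  0.728 -0.447  1.717  0.416  0.792  2.372] p [592.467 161.383  70.482] o [ 3.141 -0.    -1.673] F [ 0.762 -0.462 -0.871] M [-0.112 -0.234 -0.001] 55.00235420566867 31.499074352905154
F tool [ 0.381 -0.806  0.871]
tool delta mm [0.13  0.454 9.482]
```

Emit:
move_arm(steps=[0, 0, -0.001, 0, 0, 0, 0.05, 0, 0, -0.003, 0, 0, 0, 0.05, 0, 0, -0.006, 0, 0, 0, 0.05, 0, 0, -0.011, 0, 0, 0, 0.05, 0, 0, -0.018, 0, 0, 0, 0.05, 0, 0, -0.027, 0, 0, 0, 0.05, 0, 0, -0.038, 0, 0, 0, 0.05, 0, 0, -0.051, 0, 0, 0, 0.05, 0, 0, -0.065, 0, 0, 0, 0.05, 0, 0, -0.078, 0, 0, 0, 0.05, 0, 0, -0.086, 0, 0, 0, 0.05, 0, 0, -0.09, 0, 0, 0, 0.05])

```text
time_s: 28.9
eef_pos: [593.0, 161.5, 161.8]
orientation: [-3.14, 0.0, -1.673]
ft_force: [0.1, -0.2, -1.0]
finger_gap: 54.6
finger_force: 31.8
```

```bash
python3 st.py "[607,-255.3,160]"; python3 - <<'E'
from h import *
a=r.get_image("scene");b=r.get_image("top")
o=np.hstack([crop(b,160,150,66,80,6),crop(a,268,125,66,80,6)])
cv2.imwrite("pics/i.png",o)
E
```

```text
28.9 j [ 0.016  0.608 -0.501  1.673  0.345  0.948  2.427] p [593.04  161.536 161.754] o [-3.14   0.    -1.673] F [ 0.076 -0.177 -0.965] M [-0.006 -0.001  0.02 ] 54.622699116433814 31.80658098310232
F tool [ 0.169 -0.093  0.965]
tool delta mm [413.217 -56.561   1.638]
```

View pics/i.png

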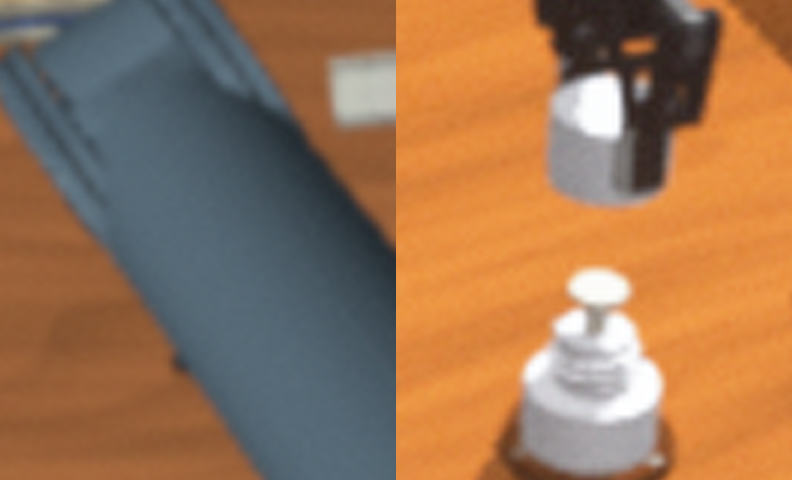

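The lid is in the gripper at about (608,140) and the sprung disc stands free at (598,287). Next I carry the lid to the coaster, unwinding the wrist on the way.

Emit:
move_arm(steps=[0.01, -0.001, 0, 0, 0, 0.06, 0.05, 0.035, -0.005, 0, 0, 0, 0.18, 0.05, 0.07, -0.01, 0, 0, 0, 0.32, 0.05, 0.11, -0.015, 0, 0, 0, 0.46, 0.05, 0.15, -0.02, 0, 0, 0, 0.6, 0.05, 0.19, -0.026, 0, 0, 0, 0.74, 0.05, 0.23, -0.031, 0, 0, 0, 0.88, 0.05, 0.27, -0.037, 0, 0, 0, 1.02, 0.05, 0.31, -0.042, 0, 0, 0, 1.16, 0.05, 0.35, -0.048, 0, 0, 0, 1.3, 0.05, 0.385, -0.053, 0, 0, 0, 1.42, 0.05, 0.405, -0.055, 0, 0, 0, 1.5, 0.05])

```text
time_s: 30.2
eef_pos: [604.6, -251.4, 159.7]
orientation: [-3.14, -0.001, 3.102]
ft_force: [0.2, 0.0, -0.7]
finger_gap: 54.8
finger_force: 31.8
```

Emit:
move_arm(steps=[0, 0, 0, 0, 0, 0, 0.05, 0, 0, 0, 0, 0, 0, 0.05])

```text
time_s: 30.4
eef_pos: [605.4, -246.5, 159.7]
orientation: [3.141, -0.001, 3.111]
ft_force: [1.1, 0.8, -1.5]
finger_gap: 54.8
finger_force: 31.9
```

```bash
python3 st.py "[607,-255.3,25]"; python3 - <<'E'
from h import *
a=r.get_image("scene");b=r.get_image("top")
o=np.hstack([crop(b,292,165,66,80,6),crop(a,130,185,66,80,6)])
cv2.imwrite("pics/j.png",o)
E
```

```text
30.4 j [ 0.384  0.623 -0.097  1.579  0.069  0.945  1.805] p [ 605.413 -246.526  159.669] o [ 3.141 -0.001  3.111] F [ 1.136  0.785 -1.486] M [ 0.037 -0.025  0.009] 54.83868948390281 31.87038028612733
F tool [-1.114  0.819  1.486]
tool delta mm [ -2.031  -8.85  134.658]
```

View pics/j.png

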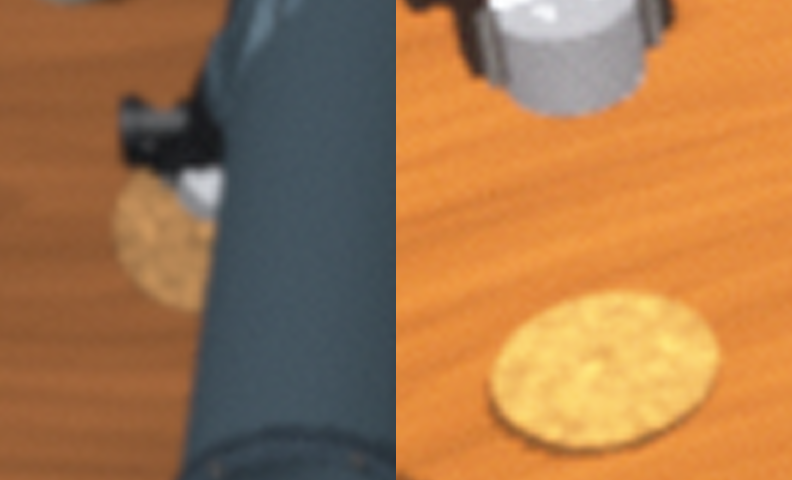

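The lid is level in the gripper and the coaster below it is clear. I'll descend and centre over it.

Emit:
move_arm(steps=[-0.001, -0.003, 0.005, 0, 0, 0, 0.05, -0.002, -0.006, 0.015, 0, 0, 0, 0.05, -0.002, -0.0085, 0.03, 0, 0, 0, 0.05, -0.002, -0.0088, 0.045, 0, 0, 0, 0.05, -0.002, -0.0088, 0.06, 0, 0, 0, 0.05, -0.002, -0.0088, 0.075, 0, 0, 0, 0.05, -0.002, -0.0088, 0.09, 0, 0, 0, 0.05, -0.002, -0.0088, 0.105, 0, 0, 0, 0.05, -0.002, -0.0088, 0.118, 0, 0, 0, 0.05, -0.002, -0.0088, 0.128, 0, 0, 0, 0.05, -0.002, -0.0088, 0.134, 0, 0, 0, 0.05, -0.002, -0.0088, 0.137, 0, 0, 0, 0.05])

```text
time_s: 31.7
eef_pos: [607.5, -256.0, 22.9]
orientation: [3.142, -0.0, 3.11]
ft_force: [0.2, 0.5, -1.0]
finger_gap: 54.8
finger_force: 31.9
```

Emit:
move_arm(steps=[0, 0, 0.001, 0, 0, 0, 0.05, 0, 0, 0.001, 0, 0, 0, 0.05, 0, 0, 0.001, 0, 0, 0, 0.05])

```text
time_s: 32.0
eef_pos: [608.0, -256.2, 23.1]
orientation: [-3.141, 0.001, 3.11]
ft_force: [0.4, -0.8, -0.6]
finger_gap: 55.0
finger_force: 31.9
```

```bash
python3 st.py "[607,-255.3,12.4]"
```

```text
32.0 j [ 0.386  0.813 -0.083  1.612  0.091  0.719  1.8  ] p [ 607.993 -256.199   23.108] o [-3.141  0.001  3.11 ] F [ 0.406 -0.791 -0.584] M [ 0.05  -0.001  0.05 ] 55.03125549177921 31.86910437885672
F tool [-0.431 -0.778  0.585]
tool delta mm [ 1.032  0.87  10.706]
```

Emit:
move_arm(steps=[0.0005, 0.0005, 0.002, 0, 0, 0, 0.05, 0.0005, 0.0005, 0.004, 0, 0, 0, 0.05, 0.0005, 0.0005, 0.006, 0, 0, 0, 0.05, 0.0005, 0.0005, 0.0075, 0, 0, 0, 0.05, 0.0005, 0.0005, 0.0085, 0, 0, 0, 0.05, 0.0005, 0.0005, 0.009, 0, 0, 0, 0.05, 0.0005, 0.0005, 0.009, 0, 0, 0, 0.05])

```text
time_s: 32.7
eef_pos: [607.0, -255.5, 13.4]
orientation: [3.142, -0.0, 3.11]
ft_force: [0.2, 1.0, -0.7]
finger_gap: 55.0
finger_force: 31.9
```

Emit:
move_arm(steps=[0, 0, 0.0003, 0, 0, 0, 0.05, 0, 0, 0.0006, 0, 0, 0, 0.05, 0, 0, 0.0006, 0, 0, 0, 0.05])

```text
time_s: 33.0
eef_pos: [607.1, -255.5, 12.9]
orientation: [-3.142, 0.0, 3.11]
ft_force: [-0.6, -0.1, -0.5]
finger_gap: 55.4
finger_force: 31.9
```

```bash
python3 st.py "[607,-255.3,12.4]"
```

```text
33.0 j [ 0.385  0.827 -0.081  1.615  0.093  0.703  1.798] p [ 607.106 -255.491   12.943] o [-3.142  0.     3.11 ] F [-0.628 -0.061 -0.485] M [-0.019  0.002 -0.02 ] 55.408185043377664 31.86923446599394
F tool [ 0.626 -0.081  0.485]
tool delta mm [0.112 0.187 0.543]
```

Emit:
move_arm(steps=[0, 0, 0.0003, 0, 0, 0, 0.05, 0, 0, 0.0006, 0, 0, 0, 0.05, 0, 0, 0.0009, 0, 0, 0, 0.05, 0, 0, 0.0009, 0, 0, 0, 0.05])

```text
time_s: 33.4
eef_pos: [607.0, -255.4, 11.9]
orientation: [3.142, -0.0, 3.11]
ft_force: [0.2, 0.2, -0.5]
finger_gap: 55.4
finger_force: 31.9
```

```bash
python3 st.py "[607,-255.3,12.4]"
```

```text
33.4 j [ 0.385  0.829 -0.081  1.615  0.093  0.702  1.798] p [ 607.031 -255.439   11.93 ] o [ 3.142 -0.     3.11 ] F [ 0.208  0.189 -0.531] M [-0.009  0.019 -0.011] 55.4492482054952 31.86913168989122
F tool [-0.202  0.196  0.531]
tool delta mm [ 0.035  0.138 -0.47 ]
```

Emit:
move_arm(steps=[0, 0, 0.0003, 0, 0, 0, 0.05, 0, 0, 0.0006, 0, 0, 0, 0.05, 0, 0, 0.0006, 0, 0, 0, 0.05])

```text
time_s: 33.7
eef_pos: [607.0, -255.5, 11.4]
orientation: [-3.142, -0.0, 3.11]
ft_force: [-0.6, -0.9, -1.0]
finger_gap: 55.3
finger_force: 31.9
```

Emit:
move_arm(steps=[0, 0, 0.0003, 0, 0, 0, 0.05, 0, 0, 0.0006, 0, 0, 0, 0.05, 0, 0, 0.0006, 0, 0, 0, 0.05])

```text
time_s: 34.0
eef_pos: [607.1, -255.5, 10.8]
orientation: [-3.142, -0.0, 3.11]
ft_force: [-0.3, -0.2, -0.1]
finger_gap: 55.2
finger_force: 31.9
```

Emit:
move_arm(steps=[0, 0, 0.0003, 0, 0, 0, 0.05, 0, 0, 0.0006, 0, 0, 0, 0.05, 0, 0, 0.0006, 0, 0, 0, 0.05])

```text
time_s: 34.3
eef_pos: [607.0, -255.5, 10.1]
orientation: [3.142, -0.0, 3.11]
ft_force: [-0.4, 0.4, -1.3]
finger_gap: 55.0
finger_force: 31.9
```

Emit:
move_arm(steps=[0, 0, 0.0003, 0, 0, 0, 0.05, 0, 0, 0.0003, 0, 0, 0, 0.05, 0, 0, 0.0003, 0, 0, 0, 0.05])

```text
time_s: 34.6
eef_pos: [607.1, -255.5, 9.9]
orientation: [3.142, 0.0, 3.11]
ft_force: [0.3, -0.0, -0.8]
finger_gap: 54.7
finger_force: 31.9
```

```bash
python3 - <<'E'
from h import *
a=r.get_image("scene")
c=(607,-255.4)
o=crop(a,132,205,66,64,10)
o2=crop(a,132,205,66,64,10,[circ(a,c,28,6),circ(a,c,28,43),circ(a,c,48,6)])
cv2.imwrite("pics/k.png",np.hstack([o[:,60:460],o2[:,60:460]]))
E
```

```text
(no output)
```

View pics/k.png

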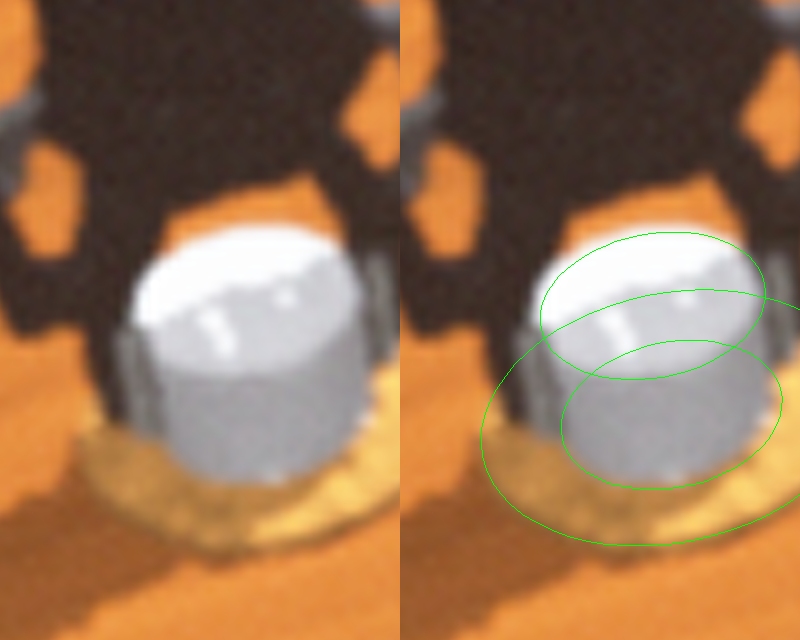

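The lid's lower edge at y≈484 sits just above the predicted rest line at y≈489, so it is 1–2 mm up. The fingertips are higher than the rim, so I keep lowering gently.

Emit:
move_arm(steps=[0, 0, 0.0003, 0, 0, 0, 0.05, 0, 0, 0.0006, 0, 0, 0, 0.05, 0, 0, 0.0006, 0, 0, 0, 0.05])

```text
time_s: 34.95
eef_pos: [607.1, -255.5, 9.8]
orientation: [-3.142, 0.0, 3.11]
ft_force: [-2.2, 1.1, 5.5]
finger_gap: 55.3
finger_force: 32.4
```

Emit:
move_arm(steps=[0, 0, 0.0003, 0, 0, 0, 0.05, 0, 0, 0.0006, 0, 0, 0, 0.05, 0, 0, 0.0006, 0, 0, 0, 0.05])

```text
time_s: 35.25
eef_pos: [607.1, -255.5, 9.7]
orientation: [-3.142, -0.0, 3.11]
ft_force: [-4.3, 2.4, 10.7]
finger_gap: 55.0
finger_force: 32.8
```

Contact. I back off the press a little, then release.

Emit:
move_arm(steps=[0, 0, -0.0005, 0, 0, 0, 0.05, 0, 0, -0.0009, 0, 0, 0, 0.05, 0, 0, -0.0009, 0, 0, 0, 0.05])

```text
time_s: 35.55
eef_pos: [607.2, -255.5, 9.8]
orientation: [-3.142, 0.0, 3.11]
ft_force: [-1.8, 1.3, 5.0]
finger_gap: 55.3
finger_force: 32.3
```

Emit:
move_arm(steps=[0, 0, 0, 0, 0, 0, 0.055, 0, 0, 0, 0, 0, 0, 0.057, 0, 0, 0, 0, 0, 0, 0.06, 0, 0, 0, 0, 0, 0, 0.064, 0, 0, 0, 0, 0, 0, 0.07, 0, 0, 0, 0, 0, 0, 0.074], grip_force=20)

```text
time_s: 36.15
eef_pos: [607.1, -255.5, 9.5]
orientation: [3.142, 0.0, 3.11]
ft_force: [-0.5, -0.0, -0.3]
finger_gap: 74.0
finger_force: 0.0
```

```bash
python3 st.py
```

```text
36.15 j [ 0.385  0.832 -0.081  1.615  0.093  0.698  1.798] p [ 607.097 -255.473    9.522] o [3.142 0.    3.11 ] F [-0.493 -0.028 -0.315] M [-0.024 -0.013  0.018] 73.95657860920828 0.0
F tool [ 0.492 -0.044  0.315]
```

Emit:
move_arm(steps=[0, 0, -0.003, 0, 0, 0, 0.078, 0, 0, -0.01, 0, 0, 0, 0.08, 0, 0, -0.02, 0, 0, 0, 0.08, 0, 0, -0.035, 0, 0, 0, 0.08, 0, 0, -0.055, 0, 0, 0, 0.08, 0, 0, -0.075, 0, 0, 0, 0.08, 0, 0, -0.1, 0, 0, 0, 0.08, 0, 0, -0.125, 0, 0, 0, 0.08, 0, 0, -0.145, 0, 0, 0, 0.08, 0, 0, -0.155, 0, 0, 0, 0.08, 0, 0, -0.16, 0, 0, 0, 0.08, 0, 0, -0.16, 0, 0, 0, 0.08])

```text
time_s: 37.35
eef_pos: [607.1, -255.5, 170.1]
orientation: [-3.141, 0.001, 3.11]
ft_force: [0.9, 0.2, 0.3]
finger_gap: 79.7
finger_force: 0.0
```

```bash
python3 st.py; python3 - <<'E'
from h import *
a=r.get_image("scene")
o=crop(a,90,120,260,180,3,[circ(a,(607,-255.4),28,43)])
cv2.imwrite("pics/l.png",o)
E
```

```text
37.35 j [ 0.395  0.617 -0.095  1.56   0.067  0.967  1.818] p [ 607.147 -255.506  170.068] o [-3.141  0.001  3.11 ] F [0.891 0.171 0.29 ] M [-0.004 -0.003  0.009] 79.69961925741264 0.0
F tool [-0.885  0.199 -0.289]
```

View pics/l.png

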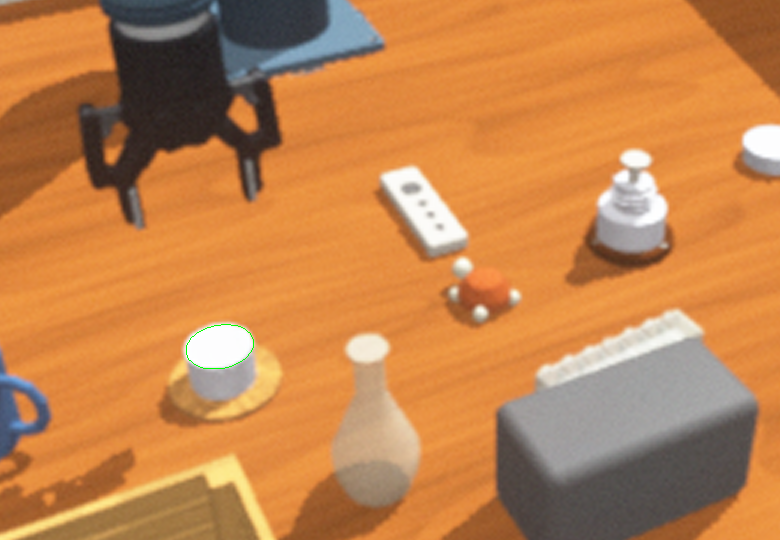

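The lid stands upright and wholly on the coaster at (220,362). The gripper is clear and the other things are where they were.

```bash
python3 -c "from rig import r;print(r.hand_in())"
```

```text
the job is handed in; nothing more can be done
None
```

The lid is unscrewed and stands top up, wholly on the cork coaster, released and with the gripper clear; the other things in view look unmoved, and the job was handed in at about 37 s (no verdict returned).

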